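Line up a crank shaft's flat and lock it with a hex key

TASK

Turn the crank until the flat on the shaft faces straight up, square to the clamp screw in the hub above it, and leave it there. Then take the T-handled hex key from its wooden holder, seat it in the screw and tighten the screw clockwise to its stop, letting go of the key partway, while it stands in the screw, to take a fresh grip. Finally stand the key back in its hole in the holder; do not disturb the rack, the tape roll, the bottle or the beaker.

Things in the scene. Friction and masses are not known exactly. Their poses are not given: they have to be found in the camera images.
- stand: Grey bearing stand fixed to the bench, base 120 x 130 x 12 mm, with a blue hub (56 mm diameter, 56 mm wide). Origin: centre of the underside. The shaft runs level along the stand's y axis, 80 mm above the origin; crank on the +y side, flat on the -y side. A blue boss 46 mm in diameter on top of the hub, up to 130 mm above the bench, holds the clamp screw.
- crank_shaft (a joint): Angle of the shaft about the stand's +y axis, rad. 0: the flat faces straight up at the screw. Growing values turn the flat (and the crank) from up towards the stand's +x. It starts between -1.1 and -0.55 (flat turned to -x), has stops at -1.35 and 0.6, and moderate friction (about 0.3 N m): it stays where it is left.
- crank_grip (a point): Middle of the crank's black round grip (16 mm diameter, 62 mm long, parallel to stand y), 66 mm from the shaft axis, 97 mm to +y of the stand's centre; the crank arm is 33 mm to -y of it. Flat up: the crank leans 0.5 rad from upright to stand +x; its lean to +x is the joint value + 0.5. Pinch it from above across stand x; it turns between the fingers along its arc.
- shaft_flat (a point): Middle of the flat on the steel shaft end (shaft 30 mm in diameter, flat 24 x 57 mm, 9 mm from the shaft axis, a red stripe along its middle), on the -y side of the hub. Its z axis is the flat's outward normal.
- screw (a joint): Rotation of the clamp screw, rad, growing clockwise seen from above; starts between 0 and 0.25, firm stop at 2.6 (tight). Slight friction (0.12 N m).
- screw_mouth (a point): Centre of the mouth of the screw's hexagon socket, 130 mm above the bench, z up, turning with the screw. Socket: 19.4 mm across flats, 16 mm deep, flat floor; its flats' normals lie at 0, 60, 120.. degrees from this point's x axis. A red mark on the rim lies along +x.
- hex_key: T-handled hex key, 117 mm tall, about 0.18 kg, standing loose in the holder. Origin: centre of its lower end, z up the shank. Dark hexagonal shank, 18 mm across flats, lowest 6 mm tapered to 13 mm; its flats' normals lie at 0, 60, 120.. degrees from key x: it enters the screw when its yaw equals screw_mouth's yaw plus a multiple of 60 degrees, within about 6 degrees.
- key_handle (a point): Grasp point in the key's orange handle, 106 mm above the lower end, on the shank's axis, axes as the key's. Handle 20 mm thick (along key x), 84 mm long (along key y), from 85 to 117 mm above the lower end; pinch it across x.
- key_holder: Wooden block 75 x 100 x 60 mm fixed to the bench; origin: centre of the underside. The key's hole is the large one in the middle; the two 8 mm holes stay empty.
- holder_mouth (a point): Centre of the mouth of the key's round hole in the holder's top, 60 mm above the bench; hole 25 mm in diameter, 50 mm deep (its floor 10 mm above the bench).
- tube_rack: Bystander: teal microtube rack, 69 x 160 x 46 mm, origin under its centre.
- tape_roll: Bystander: roll of green label tape lying flat, 72 mm in diameter, 19 mm high, origin under its centre.
- red_bottle: Bystander: glass bottle with a red cap, 45 mm in diameter, 82 mm tall, origin under its centre.
- beaker: Bystander: small glass beaker, 52 mm in diameter, 62 mm tall, origin under its centre.
Things that resemble listed ones, but are neither listed nor needed, are in the scene too. There is more than one size of the hex_key; the job needs the larger.

How it is judged:
By the outcome, as a careful person would: the job done as asked, in the order asked, and still so for the second after the job is handed in, with the robot touching nothing.
It also fails if it takes over 72 s, if anything falls off the work surface, if the arm or the gripper's body presses on something with over 40 N, if the wrist force passes 120 N, or if a joint passes its speed limit or range.

ROBOT

A 6-joint arm with a two-finger parallel gripper is mounted at the origin on a cart in front of the work surface, level with it; the furniture and walls round the work are solid. World frame = base frame: x ahead of the robot, y to its left, z up, the work surface at z = 0. Lengths are in m, angles in degrees, forces in N, time in s.
With the tool pointing down it reaches from about 0.325 to 0.85 m from the base axis. Payload 15.5 kg.
Tool frame: the origin (TCP) lies at the very end of the fingers, on their centre line; the grasp point (between the pads) lies arm.grip_depth behind it (arm.grip_depth is the distance from the TCP to the grasp point, in m); z points along the fingers, y is the direction in which the jaws open and shut (so a half turn about z gives the same grasp; the last joint's range is limited). The gripper opens to 91 mm and grips with 3 to 60 N. Pads are 32 mm wide; open, the fingers measure 118 mm over their backs; the gripper's body (76 mm by 178 mm) begins 60 mm behind the grasp point.
Start: joints at [65.518, 28.281, 77.091, -0, 74.628, -5.472], TCP at [0.204, 0.591, 0.214] pointing down, gripper open.
Joint ranges: [-166.48, 166.48], [-47.26, 123.95], [12.59, 153.08], [-70.14, 250.14], [6.76, 159.57], [-176.63, 176.63]. Speed limits (degrees/s): [108.29, 108.29, 147.25, 172.46, 172.46, 172.46].

INTERFACE

Orientations are given as a 3x3 rotation matrix whose columns are the frame's x, y, z axes.
In Python, from rig import arm gives the robot as it stands. Calls block until the motion is done:
- arm.move_to(position, orientation): joint-space move of the TCP to a pose.
- arm.move_l(position, orientation=None, feed=0.15): straight line of the TCP; orientation=None keeps the orientation; feed is the mean speed in m/s.
- arm.move_joints(angles): joint-space move.
- arm.grip(opening): finger opening in m; the grip force is fixed at half the most; returns when the fingers have stopped.
- arm.sleep(seconds).
- arm.solve_ik(position, orientation): joint angles nearest the present ones, or None.
- arm.snapshot(name): name is "scene" or "top" or "wrist"; returns the picture (384x512x3 uint8, red, green, blue); there is no depth.
- arm.get_calibration(name): a dict with "intrinsics" (3x3 intrinsics, pixels), "cam_to_world" (4x4, takes a point from camera to world coordinates). Camera axes: x right, y down, z forward; pixel columns grow to the right and rows downward; lengths in m; the calibration is good to about 2 mm. A picture is of the moment at which its call begins: read the wrist's pose just before it. get_calibration takes no time and is no camera call; for the wrist camera it gives the pose at the moment of the call.
A pose or a line that the arm cannot do raises arm.Unreachable and nothing moves.
- arm.sign_off(): hands the job in, once; it reports no verdict.
Readings, each from a call of its own:
- arm.current_t(): time.
- arm.current_joint_positions(): joint angles.
- arm.current_dq(): joint speeds.
- arm.current_tau(): joint torques, N m.
- arm.current_ee_pos(): TCP position.
- arm.current_tool_rot(): TCP orientation.
- arm.current_force(): force on the tool from outside, world axes, zero at the start.
- arm.current_torque(): the same for the moment, N m.
- arm.current_width(): finger opening in m.
Only numpy, scipy, OpenCV 4.12 (cv2) and the standard library are available. Lean on these libraries where they do the work, as an engineer would, in place of code of your own. Each camera call takes 0.05 s, during which the arm holds its last target.

## Working session

There is one attempt and no reset: what is moved stays moved. The work goes in short steps, each a Python script; the robot and the scene stay as the last script left them, time stands still between calls to the robot, and variables do not carry over. Pictures are saved under pics/ and viewed, and the job is handed in when it is done.

```bash
ls; mkdir -p pics
python3 - <<'E'
from rig import arm
import cv2, numpy as np
for n in ("scene","top","wrist"):
    c=arm.get_calibration(n)
    im=arm.snapshot(n)
    cv2.imwrite(f"pics/{n}0.png",im[:,:,::-1])
    np.savez(f"pics/{n}0.npz",K=c["intrinsics"],T=c["cam_to_world"],im=im)
    print(n,np.round(c["intrinsics"],1).tolist(),np.round(c["cam_to_world"],3).tolist())
print(arm.grip_depth,arm.current_t(),np.round(arm.current_tool_rot(),3).tolist(),arm.current_width())
E
```

```text
pics
scene [[406.1, 0.0, 250.4], [0.0, 406.1, 195.2], [0.0, 0.0, 1.0]] [[0.649, -0.458, 0.607, -0.28], [-0.76, -0.367, 0.536, -0.631], [-0.023, -0.81, -0.586, 0.868], [0.0, 0.0, 0.0, 1.0]]
top [[422.6, 0.0, 255.2], [0.0, 422.6, 190.5], [0.0, 0.0, 1.0]] [[-0.018, -0.986, 0.165, 0.286], [-1.0, 0.017, -0.003, 0.072], [0.001, -0.165, -0.986, 1.546], [0.0, 0.0, 0.0, 1.0]]
wrist [[332.1, 0.0, 249.8], [0.0, 332.1, 191.9], [0.0, 0.0, 1.0]] [[0.326, 0.911, 0.251, 0.133], [0.945, -0.314, -0.088, 0.616], [-0.001, 0.266, -0.964, 0.383], [0.0, 0.0, 0.0, 1.0]]
0.0188 0.15 [[-0.945, 0.326, -0.0], [0.326, 0.945, -0.001], [0.0, -0.001, -1.0]] 0.09122770253760758
```

View pics/scene0.png

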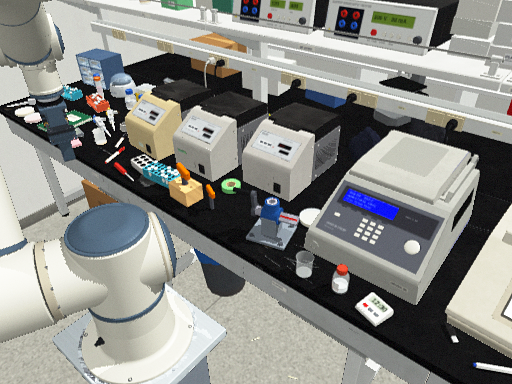

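View pics/top0.png

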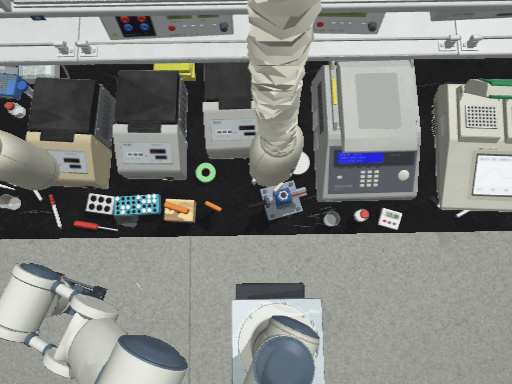

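View pics/wrist0.png

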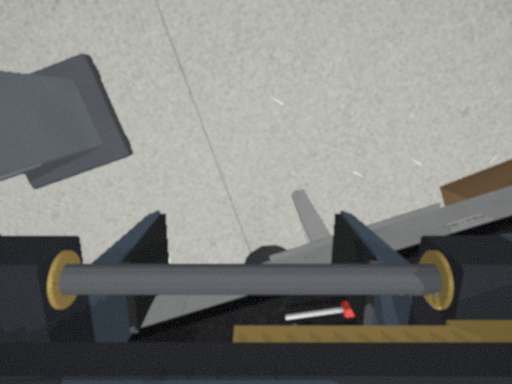

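Run:
```python
import cv2
t=cv2.imread("pics/top0.png");s=cv2.imread("pics/scene0.png")
a=cv2.resize(t[150:240,60:410],(800,206*1),interpolation=cv2.INTER_CUBIC)
b=cv2.resize(t[180:230,100:240],(800,286),interpolation=cv2.INTER_CUBIC)
cv2.imwrite("pics/c1.png",cv2.vconcat([a,b]))
cv2.imwrite("pics/c2.png",cv2.resize(t[160:235,245:380],(800,444),interpolation=cv2.INTER_CUBIC))
cv2.imwrite("pics/c3.png",cv2.resize(s[145:215,120:250],(800,430),interpolation=cv2.INTER_CUBIC))
cv2.imwrite("pics/c4.png",cv2.resize(s[180:330,235:400],(660,600),interpolation=cv2.INTER_CUBIC))
```

```text
(no output)
```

View pics/c1.png

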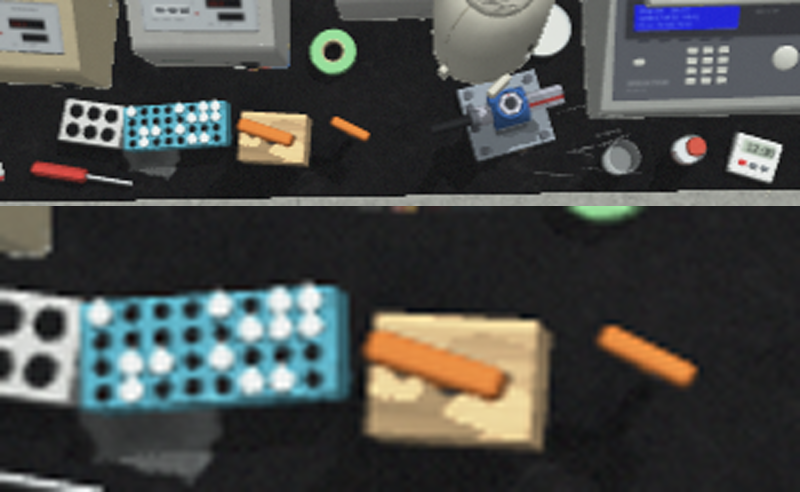

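View pics/c2.png

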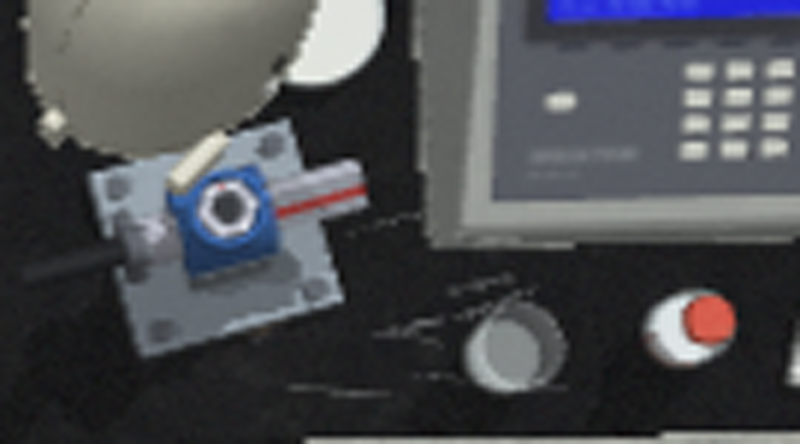

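View pics/c3.png

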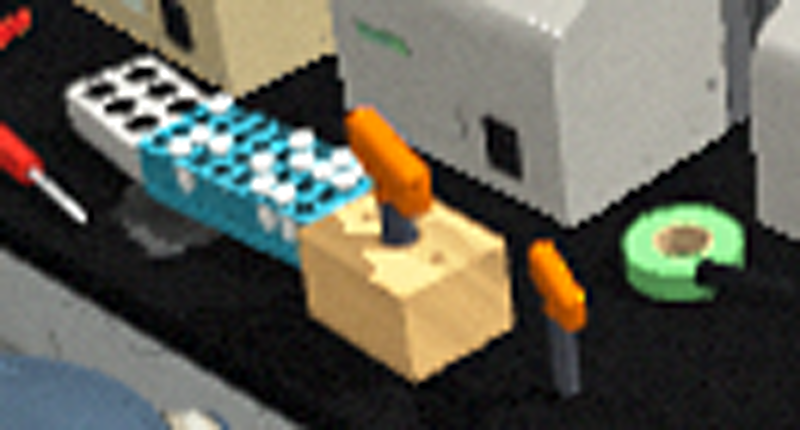

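View pics/c4.png

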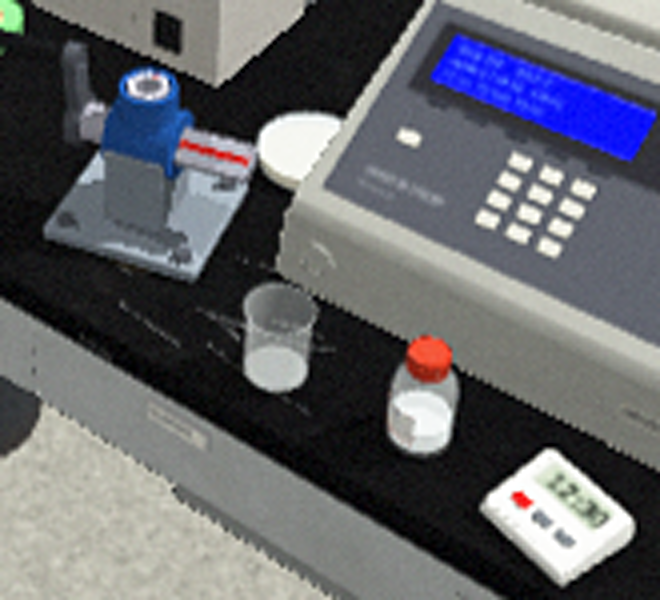

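```bash
cat > h.py <<'E'
import numpy as np, cv2
def load(n):
    d=np.load(f"pics/{n}.npz"); return d["K"],d["T"],d["im"]
def ray(K,T,px,z):
    d=T[:3,:3]@np.linalg.inv(K)@np.array([px[0],px[1],1.]); o=T[:3,3]
    return o+d*(z-o[2])/d[2]
def proj(K,T,P):
    p=T[:3,:3].T@(np.asarray(P,float)-T[:3,3]); q=K@p; return q[:2]/q[2]
E
python3 - <<'E'
from h import *
K,T,im=load("top0"); Ks,Ts,_=load("scene0")
c2=lambda u,v:(245+u/5.926,160+v/5.926)
b=lambda u,v:(100+u/5.714,180+(v-206)/5.714)
print("boss",ray(K,T,c2(228,208),.13))
B=[ray(K,T,c2(*p),.012) for p in((92,175),(290,120),(343,300),(145,357))]
print("base",np.round(B,3).tolist(),np.mean(B,0))
for i in range(4):
    e=B[(i+1)%4]-B[i];print(np.linalg.norm(e),np.degrees(np.arctan2(e[1],e[0])))
H=[ray(K,T,b(*p),.10+.027) for p in((368,345),(503,383))]
print("handle",np.round(H,3).tolist(),np.mean(H,0),np.linalg.norm(H[0]-H[1]))
e=H[0]-H[1];print(np.degrees(np.arctan2(e[1],e[0])))
for p in((372,315),(550,322),(540,450),(368,435)):print("holder",ray(K,T,b(*p),.06))
print("smallkey",ray(K,T,(213,207),.1))
# nozzle
for z in(.2,.3,.4,.5,.6,.8,1.0,1.2):
    P=ray(K,T,(275,183),z);print(z,P.round(3),proj(Ks,Ts,P).round())
E
```

```text
boss [ 0.50506791 -0.02883736  0.13      ]
base [[0.546, 0.047, 0.012], [0.578, -0.077, 0.012], [0.465, -0.106, 0.012], [0.432, 0.016, 0.012]] [ 0.50503984 -0.03019927  0.012     ]
0.1283465305898023 -75.29043397289281
0.11706629856994416 -165.68905131917006
0.12716414062545328 105.04866932625345
0.11781665960335169 14.88958569428807
handle [[0.481, 0.375, 0.127], [0.457, 0.295, 0.127]] [0.46904775 0.33482903 0.127     ] 0.083687383540342
73.28485719639733
holder [0.5090689  0.38706962 0.06      ]
holder [0.50270892 0.27640806 0.06      ]
holder [0.42316414 0.2821552  0.06      ]
holder [0.43431122 0.38824135 0.06      ]
smallkey [0.47252724 0.21307944 0.1       ]
0.2 [0.534 0.002 0.2  ] [271. 174.]
0.3 [0.516 0.008 0.3  ] [266. 147.]
0.4 [0.497 0.013 0.4  ] [260. 116.]
0.5 [0.479 0.018 0.5  ] [254.  81.]
0.6 [0.461 0.023 0.6  ] [246.  42.]
0.8 [0.424 0.033 0.8  ] [228. -57.]
1.0 [0.387 0.044 1.   ] [ 202. -194.]
1.2 [0.35  0.054 1.2  ] [ 163. -397.]
```

```bash
cat >> h.py <<'E'
def R(A):
    "tool down, tool x at angle A deg"
    a=np.radians(A); x=np.array([np.cos(a),np.sin(a),0]); z=np.array([0,0,-1.]); return np.column_stack([x,np.cross(z,x),z])
def snap(arm,cam,name):
    c=arm.get_calibration(cam); im=arm.snapshot(cam)
    np.savez(f"pics/{name}.npz",K=c["intrinsics"],T=c["cam_to_world"],im=im)
    cv2.imwrite(f"pics/{name}.png",im[:,:,::-1])
def crop(name,r0,r1,c0,c1,out):
    im=load(name)[2][r0:r1,c0:c1,::-1]; s=min(800/(c1-c0),600/(r1-r0))
    cv2.imwrite(f"pics/{out}.png",cv2.resize(im,None,fx=s,fy=s,interpolation=cv2.INTER_CUBIC)); return s
SO=np.array([.505,-.0295]); SY=14.8
def st(x,y,z,SO=SO,SY=SY):
    a=np.radians(SY); return np.array([SO[0]+x*np.cos(a)-y*np.sin(a),SO[1]+x*np.sin(a)+y*np.cos(a),z])
E
python3 - <<'E'
from h import *; from rig import arm
p=st(0,.01,.30)
print(arm.solve_ik(p,R(105)))
arm.move_to(p,R(105)); 
snap(arm,"wrist","w1"); snap(arm,"top","t1")
print(arm.current_t(),arm.current_ee_pos(),arm.current_force(),arm.current_joint_positions())
E
```

```text
[-9.06744821e+00  1.37281746e+01  8.64046679e+01 -2.54444375e-14
  7.98671575e+01 -2.40674482e+01]
2.6833 [ 0.50250109 -0.01927139  0.29990726] [0.21669266 0.10618786 0.19254922] [-9.00588253e+00  1.37392886e+01  8.64040092e+01  4.22959789e-03
  7.98645063e+01 -2.40646831e+01]
```

View pics/w1.png

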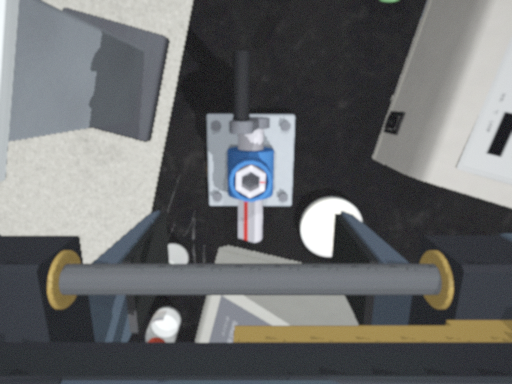

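View pics/t1.png

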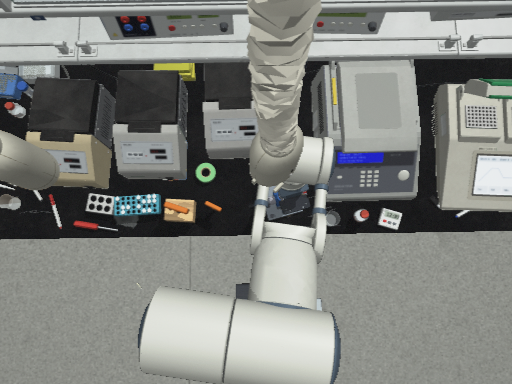

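```bash
python3 -c "
from h import *
print(crop('w1',40,250,170,330,'w1c'),crop('w1',150,210,215,285,'w1d'))"
```

```text
2.857142857142857 10.0
```

View pics/w1c.png

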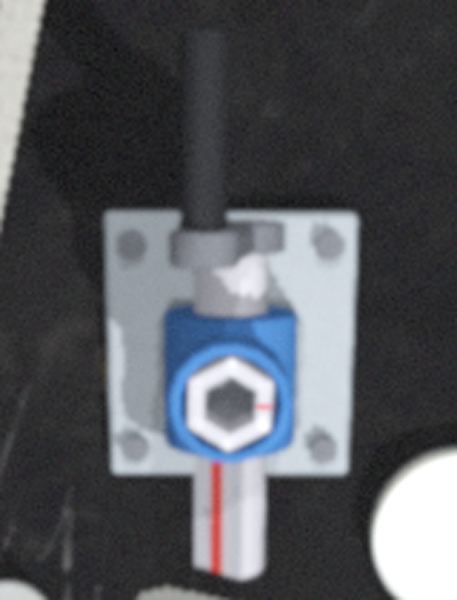

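View pics/w1d.png

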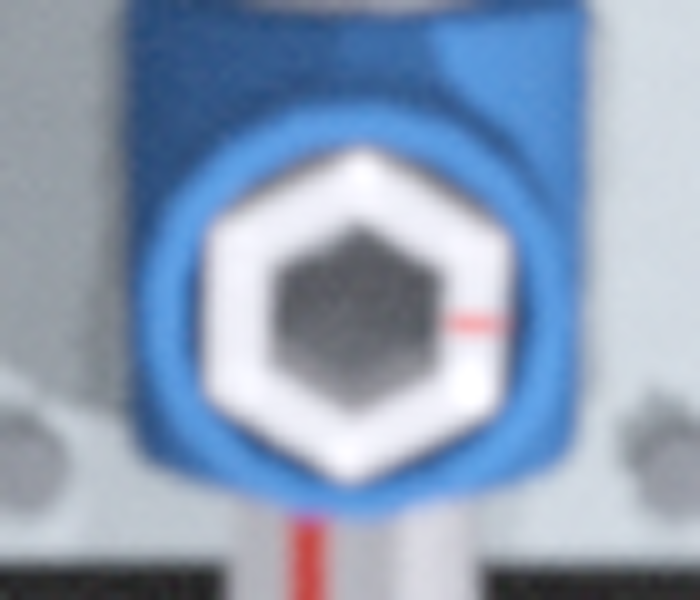

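Run:
```python
from h import *
K,T,im=load("w1")
c=lambda u,v:(170+(u+.5)/2.857-.5,40+(v+.5)/2.857-.5)
d=lambda u,v:(215+(u+.5)/10-.5,150+(v+.5)/10-.5)
m=ray(K,T,d(357,318),.13);r=ray(K,T,d(477,324),.13)
print("mouth",m,"mark",np.linalg.norm(r-m),np.degrees(np.arctan2(*(r-m)[1::-1])))
hx=[d(*p) for p in((360,226),(440,268),(436,370),(354,412),(274,366),(276,270))]
H=np.array([ray(K,T,p,.13) for p in hx]);print("hexc",H.mean(0), np.linalg.norm(H-H.mean(0),axis=1))
v=H-H.mean(0);print((np.degrees(np.arctan2(v[:,1],v[:,0]))%60))
B=np.array([ray(K,T,c(*p),.012) for p in((105,212),(358,212),(350,473),(112,473))])
print("base",B.mean(0))
for i in range(4):
    e=B[(i+1)%4]-B[i];print(np.linalg.norm(e),np.degrees(np.arctan2(e[1],e[0])))
# fit angle
from scipy.optimize import minimize_scalar
for SYa in(14.8,15.5):
  S=m[:2]
  L=np.linspace(-.7,0.1,81)
  # grip axis: left/right edges mid
  def g(l,y): return proj(K,T,st(.066*np.sin(l),y,.08+.066*np.cos(l),S,SYa))
  for y,px in((.128,c(205,32)),(.085,c(205,190))):
    best=min(L,key=lambda l:abs(g(l,y)[0]-px[0])); print("lean",SYa,y,best,"theta",best-.5,g(best,y),px)
  def f(t,y): return proj(K,T,st(.009*np.sin(t),y,.08+.009*np.cos(t),S,SYa))
  for px,y in((c(215,571),-.085),(c(217,465),-.04)):
    best=min(np.linspace(-1.3,.2,151),key=lambda l:abs(f(l,y)[0]-px[0])); print("theta stripe",best,f(best,y),px)
```

```text
mouth [ 0.50483373 -0.02566292  0.13      ] mark 0.012649562069564954 12.077480413646544
hexc [ 0.50482805 -0.02578076  0.13      ] [0.0099972  0.0103194  0.01004951 0.01014071 0.01011129 0.00997095]
[43.03746685 47.2258554  41.58143366 43.44621963 45.3205017  43.01167946]
base [ 0.50538071 -0.02517724  0.012     ]
0.11892753961327968 15.021373346042884
0.12868298168074413 -74.71287579634286
0.1204498829134446 -164.9797879803982
0.12868248418515277 104.60929852480565
lean 14.8 0.128 -0.13 theta -0.63 [241.40973003  47.76885964] (241.42859642982148, 50.87556877843892)
lean 14.8 0.085 -0.13 theta -0.63 [241.54157654  97.17735733] (241.42859642982148, 106.17833391669583)
theta stripe -0.76 [244.94607498 239.46156158] (244.9287714385719, 239.5350017500875)
theta stripe -0.64 [245.61919446 205.20930715] (245.62880644032202, 202.43314665733286)
lean 15.5 0.128 -0.1100000000000001 theta -0.6100000000000001 [241.12636463  47.8580146 ] (241.42859642982148, 50.87556877843892)
lean 15.5 0.085 -0.12 theta -0.62 [241.1319677   97.28878788] (241.42859642982148, 106.17833391669583)
theta stripe -0.9400000000000001 [244.93684151 239.13010456] (244.9287714385719, 239.5350017500875)
theta stripe -0.7100000000000001 [245.6209633  205.16445572] (245.62880644032202, 202.43314665733286)
```

```bash
cat >> h.py <<'E'
SO=np.array([.505,-.0262]); SY=14.9
def crank(l,y=.097): return st(.066*np.sin(l),y,.08+.066*np.cos(l)-.0188,SO,SY)
E
python3 - <<'E'
from h import *; from rig import arm
l=-.12; p=crank(l)
arm.grip(.05)
arm.move_to(p+[0,0,.05],R(SY+90))
arm.move_l(p,feed=.1)
arm.grip(0)
print("w",arm.current_width(),arm.current_force())
for l in np.linspace(-.12,.5,7)[1:]:
    arm.move_l(crank(l),feed=.05); print(round(l,2),arm.current_force().round(1),arm.current_torque().round(2))
snap(arm,"wrist","w2"); print(arm.current_t(),arm.current_width(),arm.current_ee_pos()-crank(.5))
E
```

```text
w 0.01569823863371984 [-3.26946138 -0.42689109  5.6802206 ]
-0.02 [-4.1 -2.2  6.3] [-0.53  1.03 -0.08]
0.09 [-4.6 -2.2  3.7] [-0.53  1.   -0.1 ]
0.19 [-2.6 -1.5  2.4] [-0.55  0.93 -0.1 ]
0.29 [-2.3 -2.7 -0.8] [-0.55  0.67 -0.12]
0.4 [-0.8 -1.3 -2.7] [-0.55  0.57 -0.11]
0.5 [-1.6 -2.2 -4.4] [-0.64  0.52 -0.06]
7.1417 0.015137875677840864 [-9.39139123e-05 -6.50703338e-05 -1.93136335e-04]
```

View pics/w2.png

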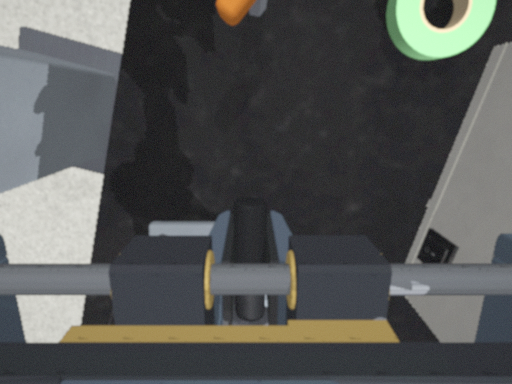

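Run:
```python
from h import *; from rig import arm
arm.grip(.05)
arm.move_l(crank(.5)+[0,0,.06],feed=.2)
arm.move_to(st(0,0,.24,SO,SY),R(SY+90))
snap(arm,"wrist","w3"); print(arm.current_t())
print(crop('w3',0,260,150,350,'w3c'))
```

```text
8.8833
2.3076923076923075
```

View pics/w3c.png

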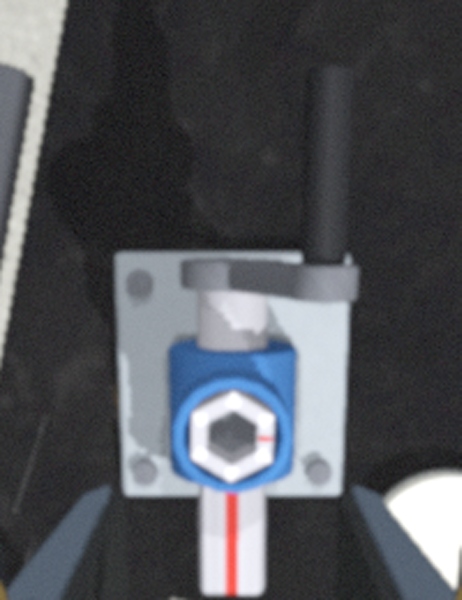

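```bash
cat > meas.py <<'E'
from h import *; import sys
n=sys.argv[1]
K,T,im=load(n); f=im.astype(float)
S=SO
def cols(y):return None
def redsub(v):
    r=f[v,200:300]; w=np.clip(r[:,0]-r[:,1]-40,0,None); return 200+(w*np.arange(100)).sum()/w.sum() if w.sum()>50 else np.nan
for v in range(218,256,6):
    g=f[v,:, :].mean(1); 
    c=redsub(v)
    if np.isnan(c): continue
    th=105; L=int(c)
    def edge(d):
        u=int(round(c))+5*d
        while f[v,u].max()>th: u+=d
        a,b=f[v,u].max(),f[v,u-d].max(); return u-d*(th-a)/(b-a)
    e0,e1=edge(-1),edge(1)
    y=None
    # stand y at shaft edge height .08
    lx=lambda P:(lambda q:np.array([np.cos(np.radians(SY))*q[0]+np.sin(np.radians(SY))*q[1],-np.sin(np.radians(SY))*q[0]+np.cos(np.radians(SY))*q[1]]))((P[:2]-S))
    A,B,C=lx(ray(K,T,(e0,v),.082)),lx(ray(K,T,(e1,v),.082)),lx(ray(K,T,(c,v),.089))
    print(v,"edges mm",(A*1e3).round(1),(B*1e3).round(1),"stripe",(C*1e3).round(2),"offset",round((C[0]-(A[0]+B[0])/2)*1e3,2))
E
python3 meas.py w3
python3 - <<'E'
from h import *
K,T,im=load("w3")
c=lambda u,v:(150+(u+.5)/2.3077-.5,(v+.5)/2.3077-.5)
print("mouth",ray(K,T,c(234,437),.13))
B=np.array([ray(K,T,c(*p),.012) for p in((113,252),(350,255),(342,496),(123,496))]);print(B.mean(0))
for y,px in((.128,c(332,67)),(.085,c(327,200))):
  for SO_ in (SO,):
    best=min(np.linspace(.3,.7,401),key=lambda l:abs(proj(K,T,st(.066*np.sin(l),y,.08+.066*np.cos(l),SO_,SY))[0]-px[0])); print("lean",best)
E
```

```text
218 edges mm [-15.5 -43.3] [ 15.5 -43.4] stripe [ -0.36 -40.83] offset -0.35
224 edges mm [-15.6 -50. ] [ 15.6 -50.1] stripe [ -0.38 -47.37] offset -0.36
230 edges mm [-15.6 -56.8] [ 15.5 -56.8] stripe [ -0.38 -53.97] offset -0.36
236 edges mm [-15.8 -63.6] [ 15.5 -63.6] stripe [ -0.57 -60.64] offset -0.4
242 edges mm [-15.8 -70.5] [ 15.5 -70.5] stripe [ -0.57 -67.38] offset -0.44
248 edges mm [-15.7 -77.4] [ 15.5 -77.5] stripe [ -0.59 -74.19] offset -0.49
254 edges mm [-15.6 -84.5] [ 15.4 -84.5] stripe [ -0.62 -81.07] offset -0.51
mouth [ 0.505433   -0.02541216  0.13      ]
[ 0.50484178 -0.02589378  0.012     ]
lean 0.514
lean 0.509
```

```bash
python3 - <<'E'
from h import *; from rig import arm
arm.grip(.091)
arm.move_l(st(0,-.065,.15,SO,SY),R(SY+90),feed=.2)
snap(arm,"wrist","w4"); print(arm.current_t())
print(crop('w4',120,260,170,330,'w4c'))
E
python3 meas.py w4
```

```text
10.4167
4.285714285714286
218 edges mm [-15.3 -75.8] [ 15.2 -75.9] stripe [ -0.49 -73.33] offset -0.41
224 edges mm [-15.3 -80.7] [ 15.1 -80.7] stripe [ -0.49 -78.05] offset -0.38
230 edges mm [-14.9 -85.6] [ 14.6 -85.7] stripe [ -0.39 -82.83] offset -0.25
```

View pics/w4c.png

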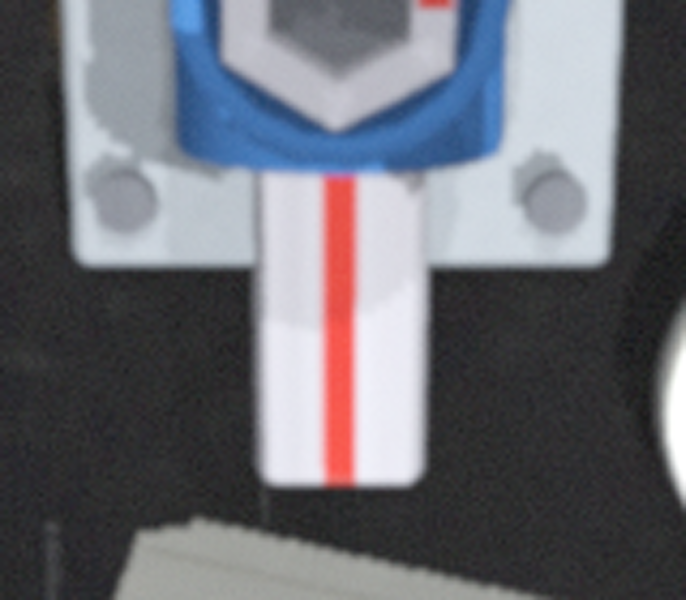

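Run:
```python
from h import *
K,T,im=load("w4"); f=im.astype(float)
print(f[205:228,226:276].mean(0).round().astype(int).tolist())
print(f[168:180,226:276].mean(0).round().astype(int).tolist())
K,T,im=load("w3"); f=im.astype(float)
for v0,v1 in((35,45),(60,70),(80,95)): print(v0,f[v0:v1,276:310].mean((0,2)).round().astype(int).tolist())
```

```text
[[43, 44, 44], [44, 44, 46], [57, 56, 60], [91, 90, 96], [134, 134, 141], [177, 177, 186], [212, 212, 221], [228, 228, 237], [233, 233, 242], [233, 233, 242], [232, 232, 241], [230, 231, 240], [230, 230, 239], [230, 231, 239], [232, 232, 241], [234, 234, 243], [235, 235, 244], [235, 232, 240], [239, 216, 223], [243, 177, 182], [246, 122, 121], [247, 92, 83], [248, 89, 79], [248, 90, 80], [248, 89, 79], [248, 101, 96], [247, 159, 164], [243, 213, 222], [241, 236, 245], [239, 240, 249], [238, 239, 248], [237, 238, 246], [236, 237, 245], [236, 236, 245], [235, 236, 244], [235, 236, 244], [235, 235, 244], [235, 235, 244], [234, 235, 243], [231, 231, 239], [221, 221, 230], [203, 203, 212], [168, 168, 176], [113, 113, 120], [63, 62, 66], [45, 45, 46], [43, 44, 45], [44, 44, 45], [45, 45, 46], [45, 44, 45]]
[[190, 198, 206], [188, 196, 204], [178, 185, 192], [157, 161, 169], [152, 154, 161], [180, 180, 189], [207, 208, 216], [218, 218, 227], [219, 219, 228], [217, 217, 226], [216, 216, 225], [214, 214, 223], [214, 214, 223], [215, 215, 224], [217, 216, 226], [219, 219, 228], [220, 221, 229]
[... 272 characters left out ...]
0, 228], [219, 219, 228], [220, 219, 228], [219, 218, 227], [218, 218, 226], [218, 218, 227], [218, 218, 227], [214, 214, 223], [205, 205, 213], [193, 194, 203], [187, 191, 199], [188, 195, 203], [192, 200, 208], [193, 201, 209], [194, 202, 209], [196, 204, 212], [199, 207, 215]]
35 [43, 44, 43, 43, 46, 41, 38, 35, 35, 40, 44, 47, 50, 53, 58, 63, 67, 70, 70, 68, 66, 65, 63, 59, 58, 56, 52, 49, 46, 46, 46, 45, 47, 44]
60 [44, 44, 43, 42, 41, 37, 37, 37, 40, 45, 47, 52, 56, 60, 62, 67, 71, 71, 69, 68, 66, 64, 61, 59, 56, 52, 48, 46, 45, 45, 45, 47, 47, 48]
80 [43, 42, 44, 45, 42, 38, 38, 42, 44, 47, 50, 55, 59, 64, 68, 70, 71, 70, 69, 67, 64, 62, 59, 56, 52, 46, 43, 43, 42, 42, 43, 41, 43, 43]
```

```bash
python3 - <<'E'
from h import *; from rig import arm
arm.grip(.05)
arm.move_l(st(0,-.02,.21,SO,SY),feed=.25)
p=crank(.5)
arm.move_l(p+[0,0,.06],feed=.25)
arm.move_l(p,feed=.12)
arm.grip(0)
arm.move_l(crank(.537),feed=.03); arm.sleep(.2)
print(arm.current_force().round(1))
arm.grip(.05)
arm.move_l(crank(.537)+[0,0,.06],feed=.2)
arm.move_l(st(0,-.02,.22,SO,SY),feed=.25)
arm.grip(.091)
arm.move_l(st(0,-.065,.15,SO,SY),R(SY+90),feed=.2)
snap(arm,"wrist","w5"); print(arm.current_t())
print(crop('w5',120,260,170,330,'w5c'))
f=arm.snapshot("wrist").astype(float)
print(f[205:228,226:276,1].mean(0).round().astype(int).tolist())
E
python3 meas.py w5
```

```text
[-0.3  0.2  5.1]
17.2167
4.285714285714286
[44, 46, 65, 103, 139, 178, 211, 229, 235, 236, 235, 233, 233, 233, 235, 236, 238, 238, 230, 197, 138, 95, 90, 91, 90, 98, 146, 203, 232, 242, 242, 241, 240, 239, 239, 239, 239, 239, 239, 234, 223, 202, 160, 98, 51, 43, 43, 44, 44, 44]
218 edges mm [-15.3 -75.8] [ 15.2 -75.8] stripe [ -0.08 -73.29] offset -0.04
224 edges mm [-15.3 -80.7] [ 15.1 -80.7] stripe [ -0.09 -78.02] offset 0.04
230 edges mm [-14.9 -85.6] [ 14.7 -85.6] stripe [ -0.17 -82.79] offset -0.07
```

View pics/w5c.png

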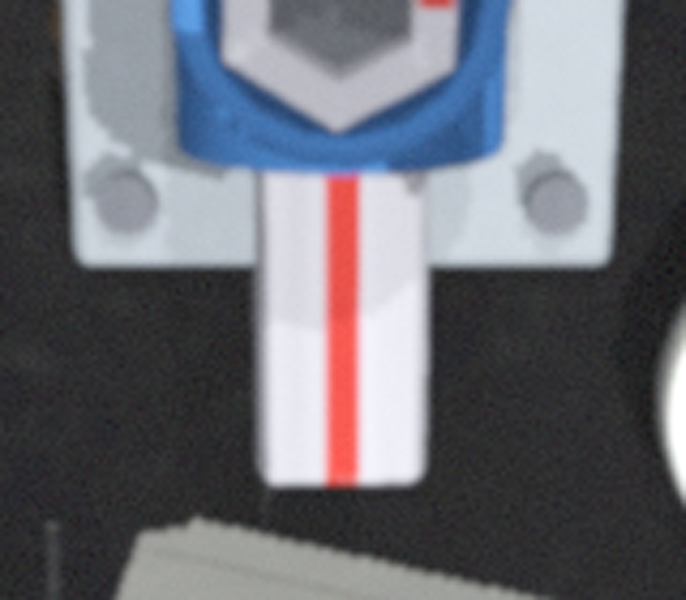

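Run:
```python
from h import *; from rig import arm
K,T,_=load("top0")
for p in((150,178),(235,157),(190,178)): print([ray(K,T,p,z).round(3).tolist() for z in(0,.1,.2)])
arm.move_l(st(0,-.03,.22,SO,SY),feed=.25)
arm.move_to(st(0,-.01,.22,SO,SY),R(SY-90))
snap(arm,"wrist","w6"); print(arm.current_t(),arm.current_joint_positions().round(0))
arm.move_to([.469-.02*np.cos(np.radians(73)),.335-.02,.26],R(73.3))
snap(arm,"wrist","w7"); print(arm.current_t(),arm.current_joint_positions().round(0))
crop('w6',140,220,200,300,'w6c'); crop('w7',60,260,120,380,'w7c')
```

```text
[[0.598, 0.457, 0.0], [0.578, 0.432, 0.1], [0.558, 0.408, 0.2]]
[[0.673, 0.14, 0.0], [0.648, 0.136, 0.1], [0.623, 0.131, 0.2]]
[[0.596, 0.308, 0.0], [0.576, 0.293, 0.1], [0.556, 0.278, 0.2]]
20.575 [-11.  19.  93.   0.  69. 154.]
22.3667 [28. 21. 83. -0. 77. 45.]
```

View pics/w6c.png

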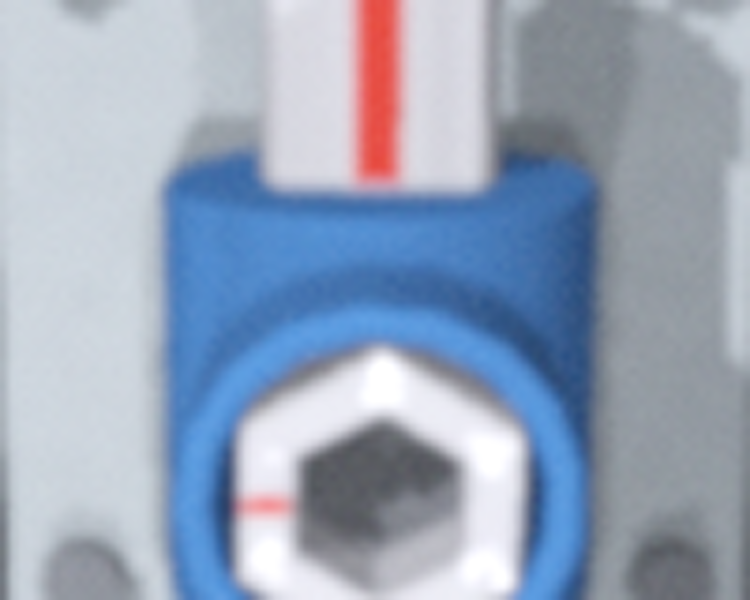

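View pics/w7.png

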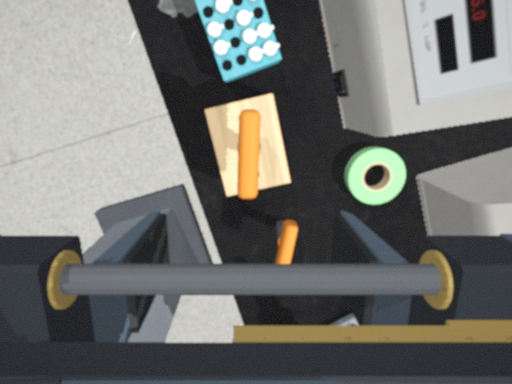

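View pics/w7c.png

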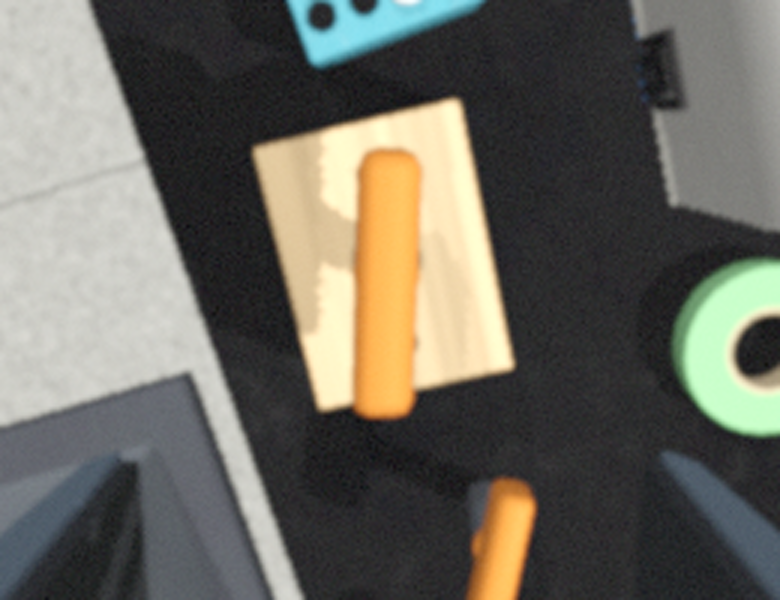

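Run:
```python
from h import *
K,T,_=load("w7")
c=lambda u,v:(120+(u+.5)/3-.5,60+(v+.5)/3-.5)
H=np.array([ray(K,T,c(*p),.125) for p in((390,150),(384,418))]);e=H[0]-H[1]
print("handle",H.mean(0),np.linalg.norm(e),np.degrees(np.arctan2(e[1],e[0])))
W=[ray(K,T,c(*p),.125) for p in((358,285),(415,285))];print("thick",np.linalg.norm(W[0]-W[1]),np.mean(W,0))
B=np.array([ray(K,T,c(*p),.06) for p in((253,147),(462,97),(515,370),(318,412))]);print("holder",B.mean(0))
for i in range(4):
    e=B[(i+1)%4]-B[i];print(np.linalg.norm(e),np.degrees(np.arctan2(e[1],e[0])))
K,T,_=load("w6")
d=lambda u,v:(200+(u+.5)/7.5-.5,140+(v+.5)/7.5-.5)
hx=[d(*p) for p in((381,418),(462,460),(460,555),(380,597),(300,552),(302,462))]
Hh=np.array([ray(K,T,p,.13) for p in hx]);print("mouth",Hh.mean(0));v=Hh-Hh.mean(0);print((np.degrees(np.arctan2(v[:,1],v[:,0]))%60),np.linalg.norm(v,axis=1))
r=ray(K,T,d(265,506),.13)-Hh.mean(0);print(np.degrees(np.arctan2(r[1],r[0])))
```

```text
handle [0.4697043  0.33959068 0.125     ] 0.0831047821099653 71.84013745957738
thick 0.017548372629630396 [0.46993285 0.34075881 0.125     ]
holder [0.4696059 0.3392668 0.06     ]
0.07690246584913496 -3.8693784473872013
0.10238317064153084 -94.32757287553821
0.077449299066986 175.63305403996534
0.1017164487582359 85.36302552227349
mouth [ 0.50480307 -0.02620649  0.13      ]
[44.8044835  46.62683429 42.83109871 44.40062665 44.76900754 43.50176124] [0.01023317 0.01040146 0.01029338 0.01037256 0.01026457 0.01006998]
13.955336350549967
```

```bash
cat >> h.py <<'E'
KEY=np.array([.4698,.3396]); KA=71.8; MOUTH=np.array([.505,-.0259]); DZ=.106-.0188  # tcp z above key bottom
E
python3 - <<'E'
from h import *; from rig import arm
arm.grip(.06)
arm.move_l([*KEY,.16],R(KA),feed=.3)
arm.move_l([*KEY,.01+DZ],feed=.1)
arm.grip(0); w=arm.current_width(); print(w,arm.current_force().round(1))
if w>.012:
    arm.move_l([*KEY,.10+DZ],feed=.15); snap(arm,"wrist","w8"); snap(arm,"scene","s8")
    print(arm.current_t(),arm.current_width(),arm.current_force().round(1))
    crop("s8",100,230,130,300,"s8c")
E
```

```text
0.01964579599810643 [ 0.3 -0.6  1. ]
25.825 0.02021997014834959 [ 0.3  0.4 -2.2]
```

View pics/w8.png

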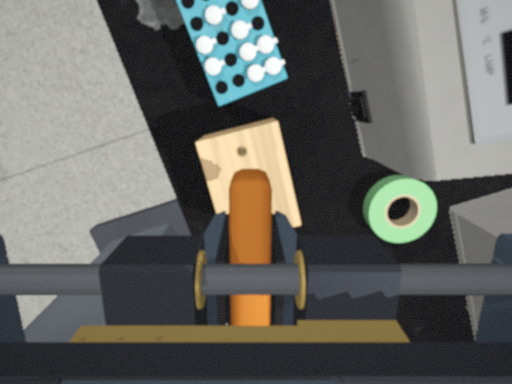

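View pics/s8c.png

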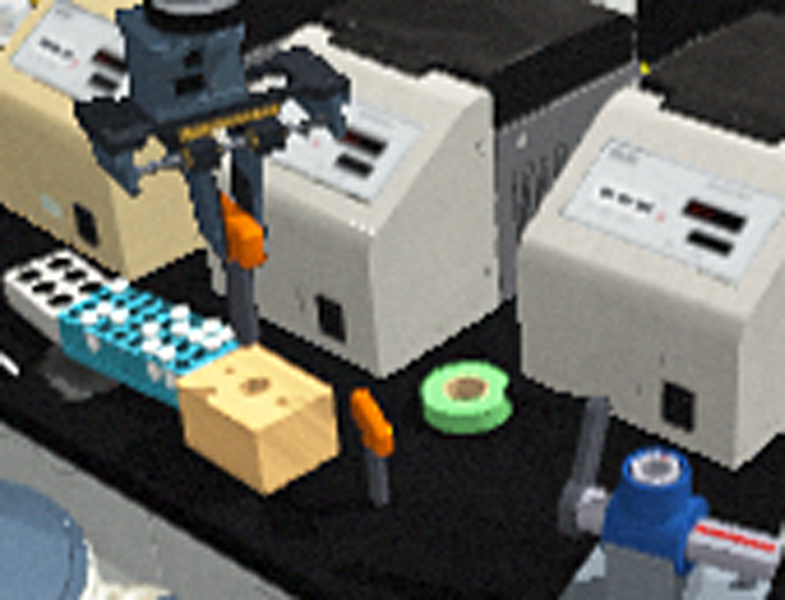

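Run:
```python
from h import *
K,T,im=load("w8")
for z in(.217,.21):
  p=ray(K,T,(249.5,169.5),z); a=np.radians(KA); d=p[:2]-KEY; print("along",d@[np.cos(a),np.sin(a)],"across",d@[np.sin(a),-np.cos(a)])
crop("w8",150,240,200,300,"w8c")
```

```text
along 0.046482529450403015 across -0.000566722362746703
along 0.04504620213038067 across -0.0005781774366135767
```

View pics/w8c.png

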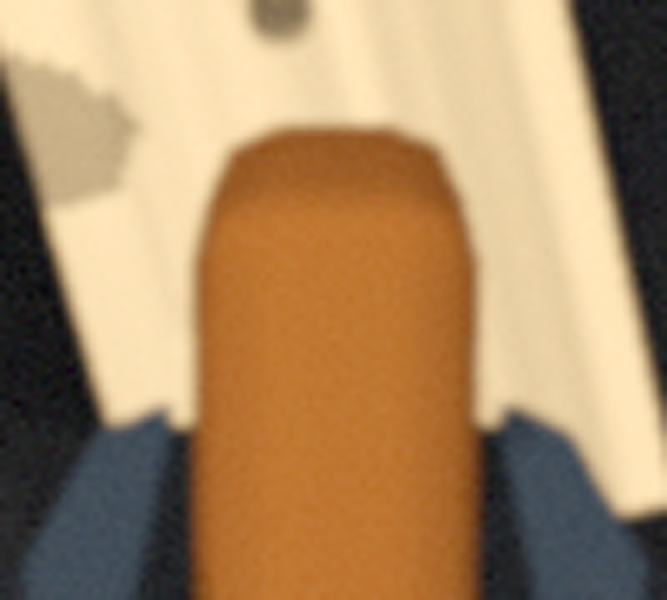

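Run:
```python
from h import *; from rig import arm
A=14.1+90
arm.move_l([*KEY,.17+DZ],feed=.3)
arm.move_to([*MOUTH,.17+DZ],R(A))
arm.move_l([*MOUTH,.136+DZ],feed=.15)
snap(arm,"scene","s9"); crop("s9",150,250,220,320,"s9c")
f0=arm.current_force(); print(f0.round(1),arm.current_t())
for b in(.130,.127,.124,.121,.118,.1155,.1145):
    arm.move_l([*MOUTH,b+DZ],feed=.04); f=arm.current_force()-f0
    print(b,f.round(1),arm.current_torque().round(2),(arm.current_ee_pos()[2]-DZ).round(4))
    if abs(f[2])>12 or np.hypot(*f[:2])>15: break
print(arm.current_t())
```

```text
[ 0.7  0.3 -1.6] 28.0083
0.13 [-1.4 -0.6  0.5] [-0.08  0.08  0.06] 0.1301
0.127 [ 0.2  0.1 -0.3] [-0.07 -0.    0.01] 0.1269
0.124 [-0.7 -1.4 -0.5] [-0.13  0.05 -0.03] 0.1238
0.121 [-1.3 -0.5 -0.3] [-0.09 -0.    0.01] 0.1208
0.118 [-0.1  0.5 -0.1] [-0.07  0.02  0.03] 0.1178
0.1155 [-0.1 -0.3 -0.8] [-0.1  -0.05 -0.01] 0.1154
0.1145 [-0.1  0.5 -0.7] [-0.05  0.05 -0.02] 0.1145
29.8083
```

View pics/s9c.png

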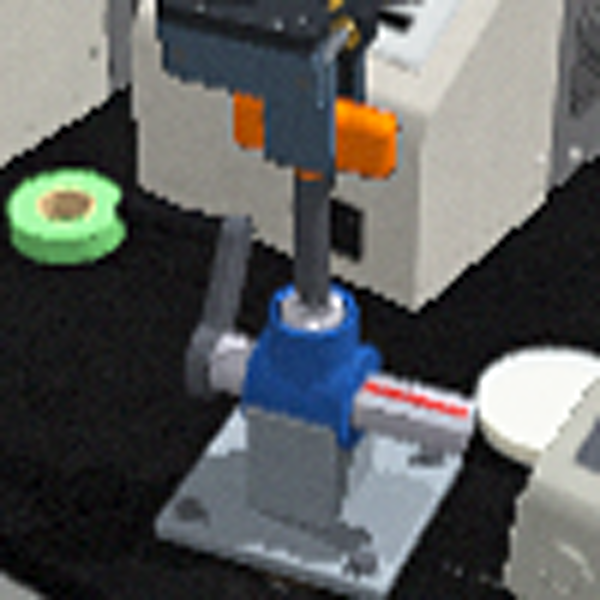

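Run:
```python
from h import *; from rig import arm
P=[*MOUTH,.1145+DZ]
for d in(20,40,60,75):
    arm.move_to(P,R(104.1-d)); print(d,arm.current_force().round(1),arm.current_torque().round(2))
arm.sleep(.1); arm.grip(.06)
print("released",arm.current_width(),arm.current_force().round(1))
arm.move_l([P[0],P[1],P[2]+.035],feed=.15)
arm.sleep(.15)
snap(arm,"wrist","w10"); snap(arm,"scene","s10"); print(arm.current_t(),arm.current_joint_positions().round(1))
crop("s10",150,250,220,320,"s10c")
```

```text
20 [-0.4  0.1 -2.5] [ 0.06  0.1  -0.02]
40 [ 0.1 -0.3 -1.8] [-0.06 -0.02 -0.02]
60 [ 1.5 -1.  -2.1] [-0.39 -0.13 -0.04]
75 [ 1.4 -2.2 -2.7] [-0.79 -0.19 -0.07]
released 0.06008822314908451 [ 0.1  1.  -0.5]
32.9917 [-9.7 17.3 91.8 -0.  70.9 51.2]
```

View pics/w10.png

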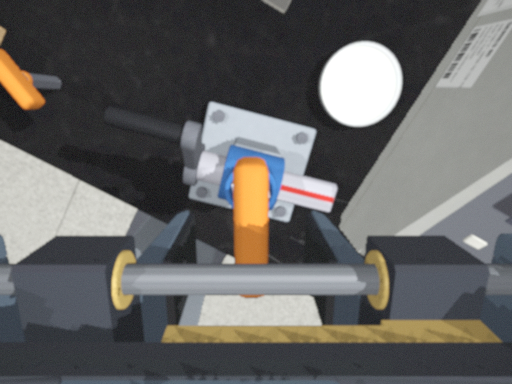

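View pics/s10c.png

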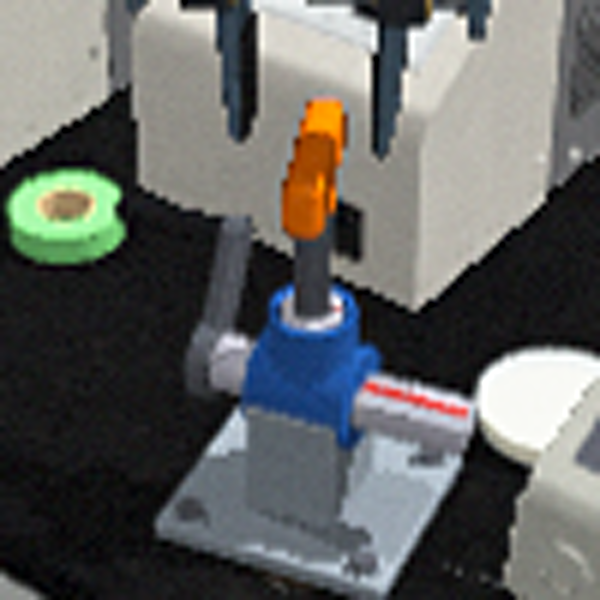

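Run:
```python
from h import *; from rig import arm
P=[*MOUTH,.1145+DZ]
arm.move_l(P,feed=.12); arm.grip(0); print(arm.current_width(),arm.current_force().round(1))
for d in[100,125]+list(range(130,166,3)):
    arm.move_to(P,R(104.1-d)); t=arm.current_torque(); print(d,arm.current_force().round(1),t.round(2),round(arm.current_t(),2))
    if abs(t[2])>.9: break
print(arm.current_joint_positions().round(1),arm.current_width())
snap(arm,"wrist","w11")
```

```text
0.019650557754963587 [ 0.1 -0.6  2.2]
100 [ 0.8 -1.6  0.7] [-0.61  0.05 -0.04] 34.63
125 [ 0.2 -5.6  1.2] [-1.09  0.09  0.03] 35.14
130 [-0.7 -5.3  1.7] [-1.38  0.1  -0.  ] 35.39
133 [ 0.5 -5.8  0.9] [-1.42  0.12  0.02] 35.64
136 [-0.5 -4.9  2.1] [-1.38  0.2   0.02] 35.89
139 [ 0.  -4.9  2.1] [-1.47  0.18  0.09] 36.14
142 [-0.  -5.6  2.5] [-1.51  0.2   0.03] 36.39
145 [ 1.5 -6.4  1.8] [-1.5   0.26  0.04] 36.64
148 [ 0.3 -5.7  2.3] [-1.54  0.19  0.05] 36.89
151 [-0.3 -6.3  2.6] [-1.56  0.24 -0.  ] 37.14
154 [ 0.2 -6.5  2.6] [-1.51  0.29  0.07] 37.39
157 [-0.3 -5.5  3. ] [-1.62  0.28  0.01] 37.64
160 [-1.  -6.5  2.6] [-1.59  0.29  0.03] 37.89
163 [-1.5 -7.3  1.5] [-1.62  0.34  0.1 ] 38.14
[ -9.7  19.5  94.6  -0.   65.9 138.9] 0.01974253524725652
```

View pics/w11.png

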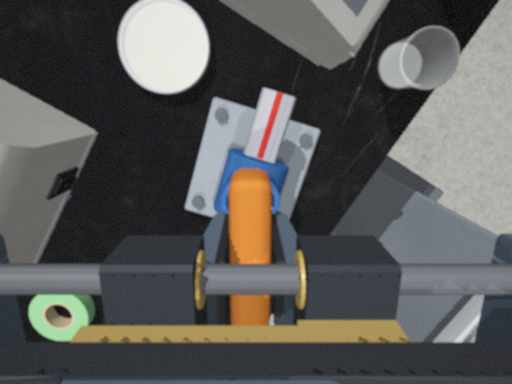

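Run:
```python
from h import *; from rig import arm
P=[*MOUTH,.1145+DZ]
print(arm.current_tau().round(2))
for d in range(165,178,2):
    arm.move_to(P,R(104.1-d)); t=arm.current_torque(); print(d,arm.current_force().round(1),t.round(2),arm.current_tau().round(2)[5],arm.current_joint_positions()[5].round(1))
    if abs(t[2])>.7: break
print(arm.current_t())
snap(arm,"wrist","w12");snap(arm,"scene","s12");crop("s12",150,250,220,320,"s12c");crop("w12",130,240,180,320,"w12c")
```

```text
[  3.03 -68.17 -33.23   2.42   0.15   0.24]
165 [-0.7 -5.3  1.6] [-1.58  0.27  0.27] 0.56 140.9
167 [-0.4 -6.5  2.1] [-1.54  0.28  0.28] 0.62 142.9
169 [-0.5 -6.6  1.5] [-1.41  0.28  0.34] 0.68 144.9
171 [ 1.  -5.2  1.3] [-1.49  0.28  0.31] 0.6 146.9
173 [-1.2 -5.   0.6] [-1.49  0.33  0.28] 0.55 148.9
175 [-0.1 -6.5  0.7] [-1.48  0.29  0.28] 0.59 150.9
177 [-0.7 -6.   1. ] [-1.51  0.28  0.23] 0.53 152.9
39.9417
```

View pics/w12c.png

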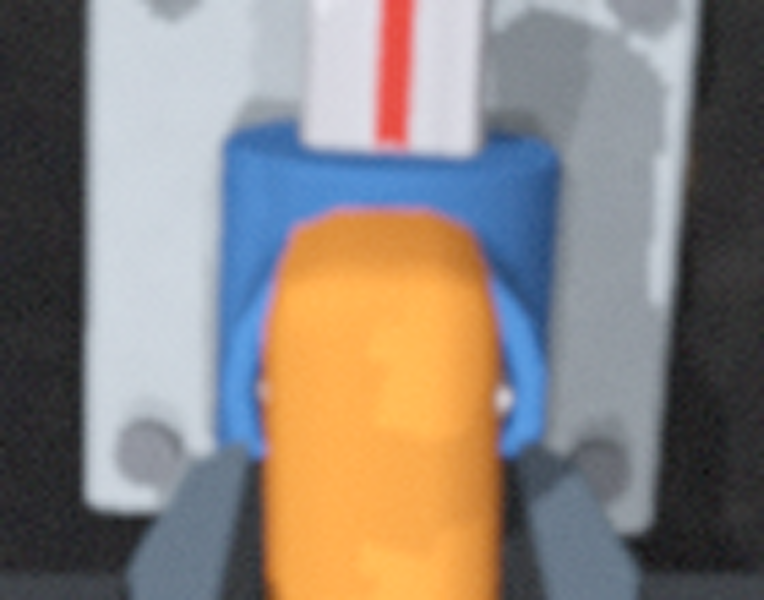

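View pics/s12c.png

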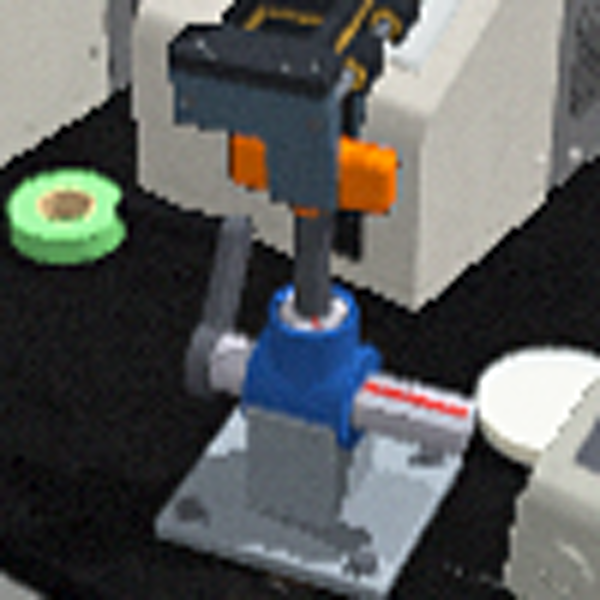

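Run:
```python
from h import *
for n in("s10","s12"):
  K,T,im=load(n); f=im.astype(float)
  for v in range(195,212):
    for u in range(262,284):
      r,g,b=f[v,u]
      if r-g>25 and r-b>25: print(n,u,v,f[v,u])
  print("centre",proj(K,T,[*MOUTH,.13]))
for ph in (14,-60,-90,-110,-120,-130,-135,-140,-150,-160,-170):
  a=np.radians(ph);print(ph,proj(K,T,[MOUTH[0]+.0135*np.cos(a),MOUTH[1]+.0135*np.sin(a),.13]).round(1))
K,T,im=load("s12");crop("s12",185,215,258,290,"s12d");crop("s10",185,215,258,290,"s10d")
```

```text
s10 276 201 [216. 153. 158.]
centre [272.44305754 200.54478009]
s12 272 202 [82. 52. 53.]
s12 272 203 [163.  70.  70.]
s12 272 204 [178. 124. 141.]
centre [272.44305754 200.54478009]
14 [274.2 198.2]
-60 [276.9 200.9]
-90 [276.  202.2]
-110 [274.8 202.8]
-120 [274.1 203. ]
-130 [273.4 203.2]
-135 [273.  203.2]
-140 [272.6 203.2]
-150 [271.8 203.2]
-160 [271.1 203.1]
-170 [270.3 202.9]
```

View pics/s12d.png

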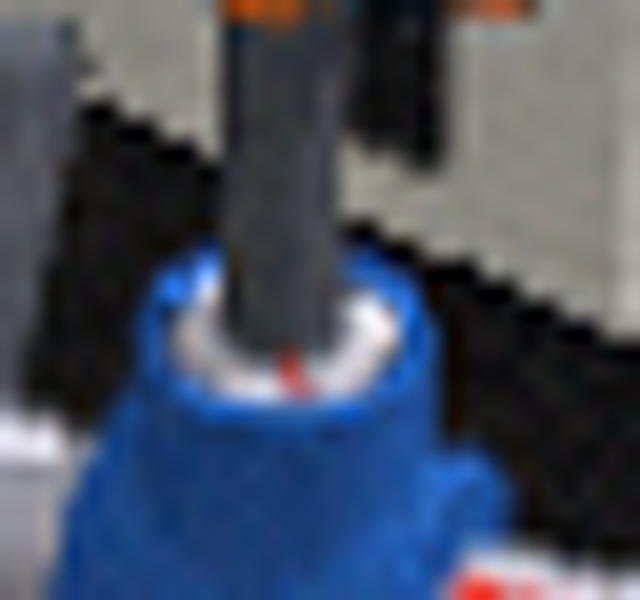

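Run:
```python
from h import *; from rig import arm
print(arm.current_width(),arm.current_torque().round(2),arm.current_tau()[5])
P=[*MOUTH,.1145+DZ]
arm.grip(.06); print(arm.current_torque().round(2),arm.current_tau()[5])
arm.move_l([P[0],P[1],P[2]+.035],feed=.15)
snap(arm,"wrist","w13");snap(arm,"scene","s13");crop("s13",185,215,258,290,"s13d");crop("w13",100,260,150,350,"w13c");print(arm.current_t())
```

```text
0.019936087780123724 [-1.49  0.33  0.21] 0.23748007602989674
[ 0.07  0.14 -0.01] -0.0075232802191749215
41.2833
```

View pics/w13c.png

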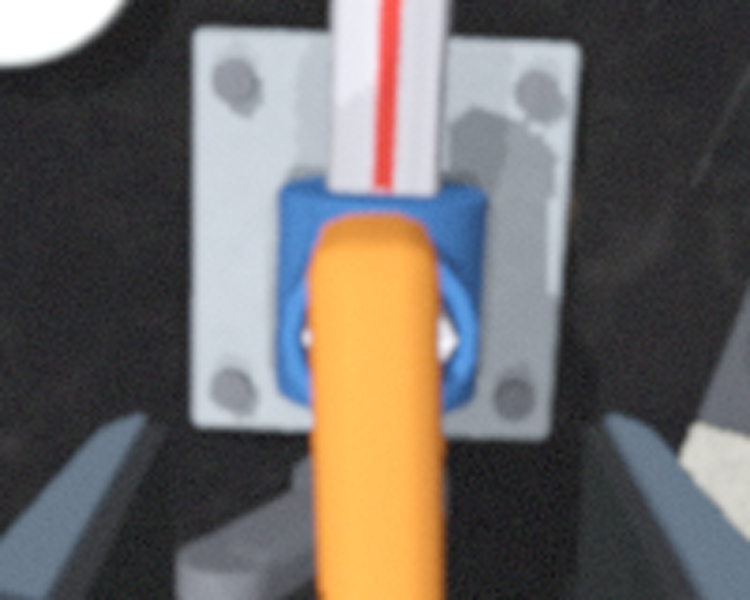

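View pics/s13d.png

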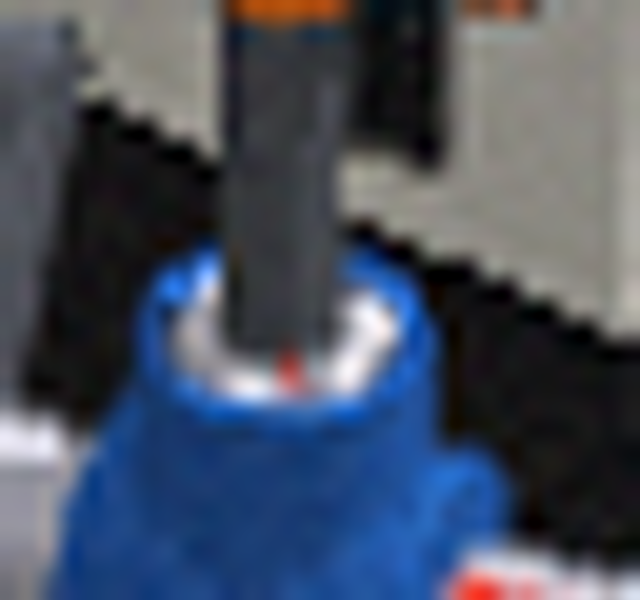

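Run:
```python
from h import *; from rig import arm
p=arm.current_ee_pos(); arm.move_l([p[0],p[1],.252],feed=.2)
a=np.radians(-163); arm.move_l([MOUTH[0]+.1*np.cos(a),MOUTH[1]+.1*np.sin(a),.252],feed=.25)
snap(arm,"wrist","w14");print(arm.current_t())
K,T,im=load("w14"); print(proj(K,T,[*MOUTH,.13]))
for ph in(-120,-135,-150,-165):
  q=np.radians(ph);print(ph,proj(K,T,[MOUTH[0]+.0127*np.cos(q),MOUTH[1]+.0127*np.sin(q),.13]).round(1))
```

```text
42.1333
[139.44574965 185.83055736]
-120 [148.9 176.5]
-135 [151.3 179.4]
-150 [152.9 182.8]
-165 [153.5 186.3]
```

View pics/w14.png

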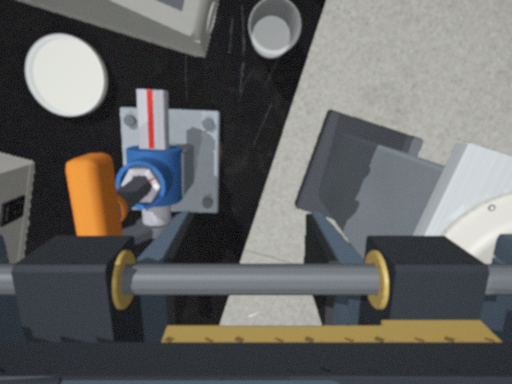

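Run:
```python
from h import *
crop("w14",160,210,100,170,"w14c")
```

```text
(no output)
```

View pics/w14c.png

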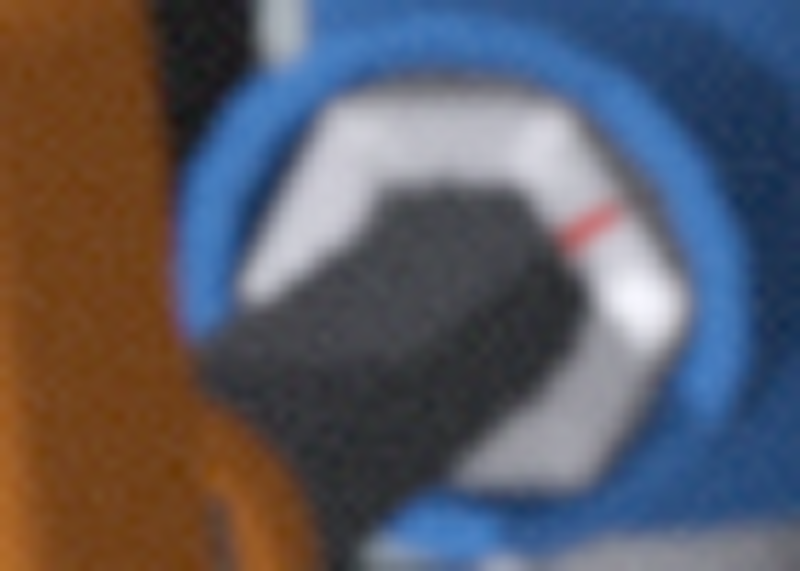

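Run:
```python
from h import *; from rig import arm
P=np.array([*MOUTH,.1145+DZ])
arm.move_l([P[0],P[1],.252],feed=.3)
arm.move_l(P,feed=.15)
arm.grip(0); print(arm.current_width(),arm.current_force().round(1),arm.current_torque().round(2))
for dz in(.004,.010,.02,.06):
    arm.move_l(P+[0,0,dz],feed=.08); print(dz,arm.current_force().round(1),arm.current_torque().round(2))
arm.move_l([*MOUTH,.19+DZ],feed=.2)
snap(arm,"scene","s15");crop("s15",120,220,220,320,"s15c")
snap(arm,"wrist","w15")
print(arm.current_t(),arm.current_width())
```

```text
0.01964372197009153 [-1.8 -0.6  3.6] [-0.07  0.58  0.23]
0.004 [  1.7   1.4 -23.5] [ 0.25 -0.45  0.21]
0.01 [  2.1   1.1 -27. ] [ 0.39 -0.43  0.16]
0.02 [ -0.6   1.  -23. ] [0.35 0.33 0.21]
0.06 [ 0.3 -0.3  0.4] [0.   0.07 0.01]
45.5667 0.00031799370384577255
```

View pics/w15.png

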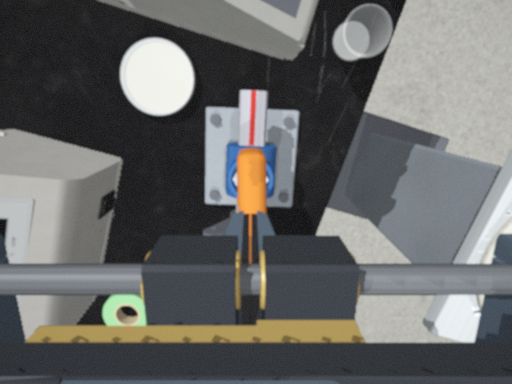

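View pics/s15c.png

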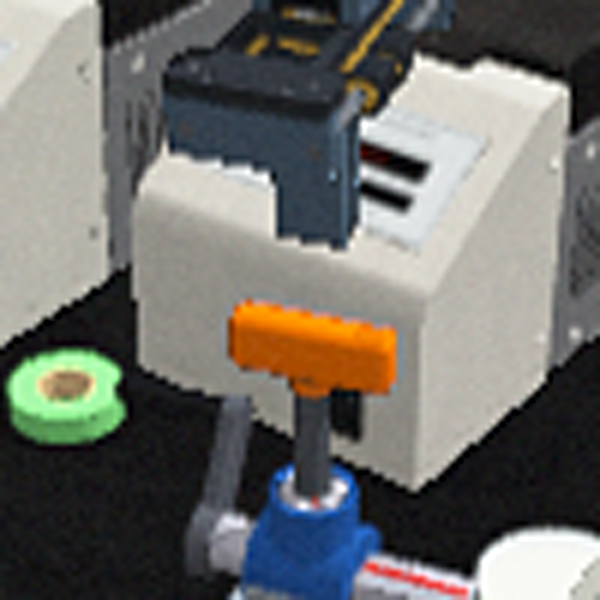

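Run:
```python
from h import *; from rig import arm
P=np.array([*MOUTH,.1145+DZ])
arm.grip(.06)
arm.move_l(P,feed=.25)
arm.grip(0); print(arm.current_width(),arm.current_torque().round(2))
A0=-72.9
for d in(5,10,14,18,22):
    arm.move_to(P,R(A0+d)); print(d,arm.current_force().round(1),arm.current_torque().round(2),arm.current_tau()[5].round(2))
snap(arm,"scene","s16");crop("s16",180,215,250,295,"s16c")
print(arm.current_t())
K,T,im=load("s16");f=im.astype(float)
for v in range(198,208):
  for u in range(262,284):
    r,g,b=f[v,u]
    if r-g>20 and r-b>20: print(u,v,f[v,u])
```

```text
0.019766504035896786 [-0.1   0.78  0.17]
5 [-3.3 -0.5  5.4] [-0.14  0.8   0.14] -0.67
10 [-2.4 -1.5  5.9] [-0.12  0.79  0.09] -0.67
14 [-3.4 -0.8  5.4] [-0.17  0.84  0.04] -0.56
18 [-2.1 -1.5  6.9] [-0.15  0.84  0.05] -0.56
22 [-3.7 -1.   6.1] [-0.19  0.86  0.05] -0.56
49.0083
274 202 [136.  92. 100.]
273 203 [157. 115. 118.]
274 203 [220. 130. 128.]
```

View pics/s16c.png

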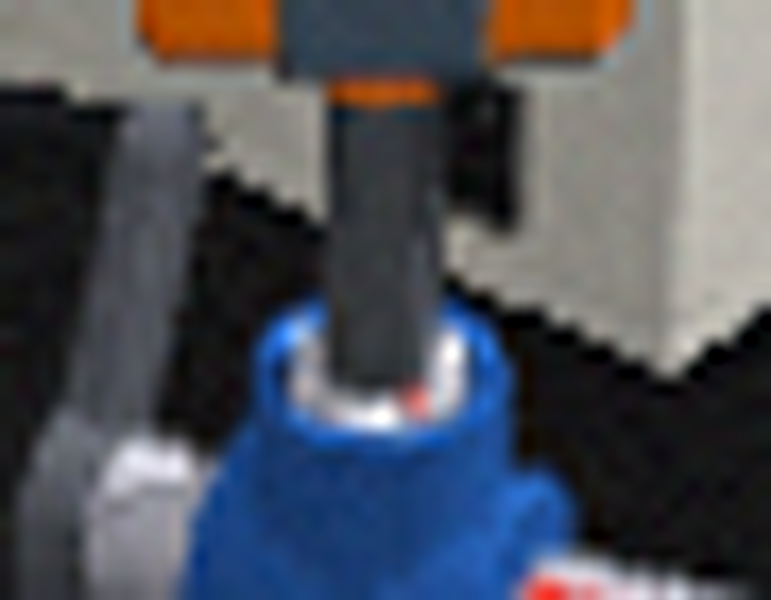

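Run:
```python
from h import *; from rig import arm
P=np.array([*MOUTH,.1145+DZ])
for A in(-72,-79,-84,-89,-93.5):
    arm.move_to(P,R(A)); print(A,arm.current_torque().round(2),arm.current_tau()[5].round(2),arm.current_joint_positions()[5].round(1))
snap(arm,"scene","s17");crop("s17",180,215,250,295,"s17c")
print(arm.current_t(),arm.current_width())
K,T,im=load("s17");f=im.astype(float)
for v in range(198,208):
  for u in range(262,284):
    r,g,b=f[v,u]
    if r-g>20 and r-b>20: print(u,v,f[v,u])
```

```text
-72 [-0.2   0.76 -0.03] 0.52 152.3
-79 [-0.17  0.85 -0.12] 1.58 159.1
-84 [-0.19  0.86 -0.12] 1.02 164.0
-89 [-0.32  0.8  -0.08] 1.0 169.0
-93.5 [-0.32  0.57 -0.05] 0.95 173.5
50.5167 0.019879638239490377
272 203 [143.  71.  69.]
272 204 [178. 126. 143.]
```

View pics/s17c.png

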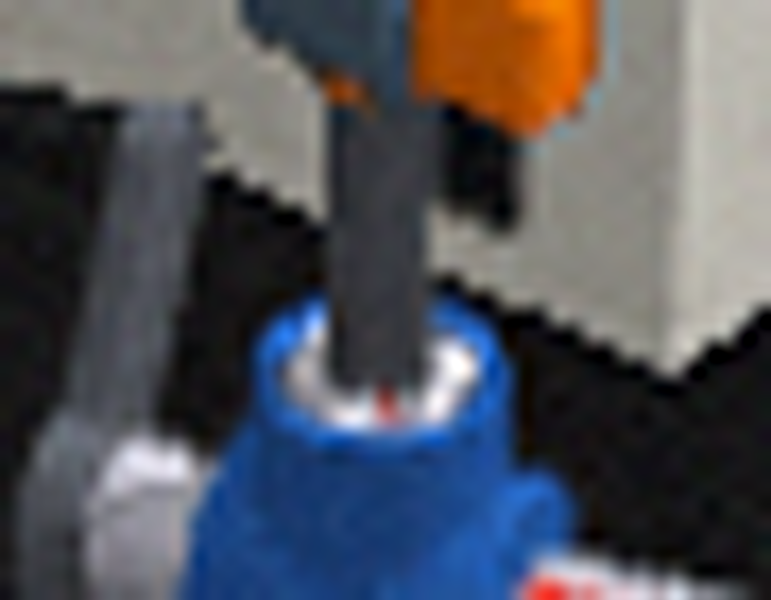

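Run:
```python
from h import *; from rig import arm
P=np.array([*MOUTH,.1145+DZ])
snap(arm,"wrist","w17");crop("w17",120,260,150,350,"w17c")
for dz in(.001,.002,.003):
    arm.move_l(P+[0,0,dz],feed=.05); print(dz,arm.current_force().round(1),arm.current_torque().round(2))
    if arm.current_force()[2]<-15: break
print(arm.current_t())
```

```text
0.001 [-1.5 -0.6 -2.5] [-0.32  0.52 -0.02]
0.002 [-1.8 -1.2 -2.3] [-0.34  0.59  0.  ]
0.003 [-2.4 -1.7 -3.1] [-0.3   0.69  0.02]
51.3167
```

View pics/w17c.png

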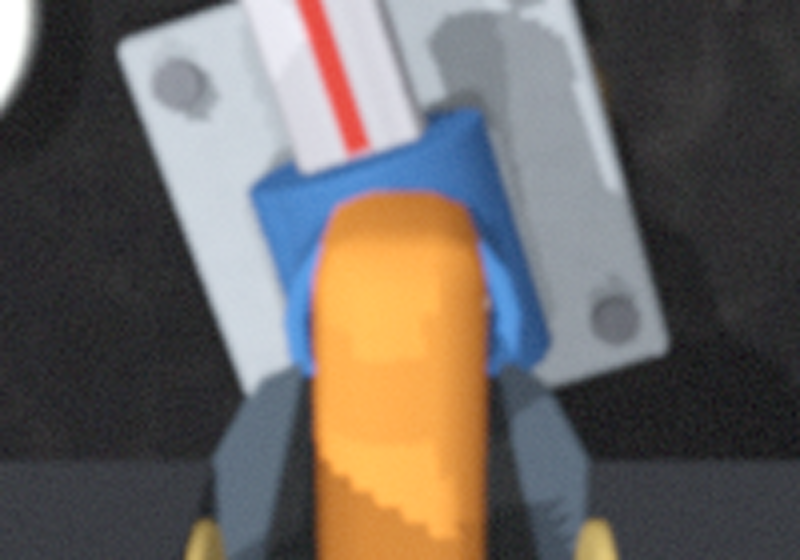

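Run:
```python
from h import *; from rig import arm
P=np.array([*MOUTH,.1145+DZ])
arm.move_l(P+[0,0,.01],feed=.08); print(arm.current_force().round(1))
arm.move_l(P+[0,0,.055],feed=.15); print(arm.current_force().round(1),arm.current_width())
snap(arm,"scene","s18");crop("s18",150,230,230,310,"s18c")
print(arm.current_t())
K,T,im=load("s18");f=im.astype(float)
for v in range(196,208):
  for u in range(262,284):
    r,g,b=f[v,u]
    if r-g>20 and r-b>20: print(u,v,f[v,u])
print(arm.solve_ik([*KEY,.17+DZ],R(KA)))
```

```text
[ 0.2  0.1 -1.7]
[ 0.4 -0.  -2.6] 0.01953747350225284
52.0667
272 203 [180.  96.  91.]
272 204 [177. 125. 141.]
[ 2.99604766e+01  2.23612787e+01  8.01970472e+01 -2.54444375e-14
  7.74416741e+01  4.81604766e+01]
```

View pics/s18c.png

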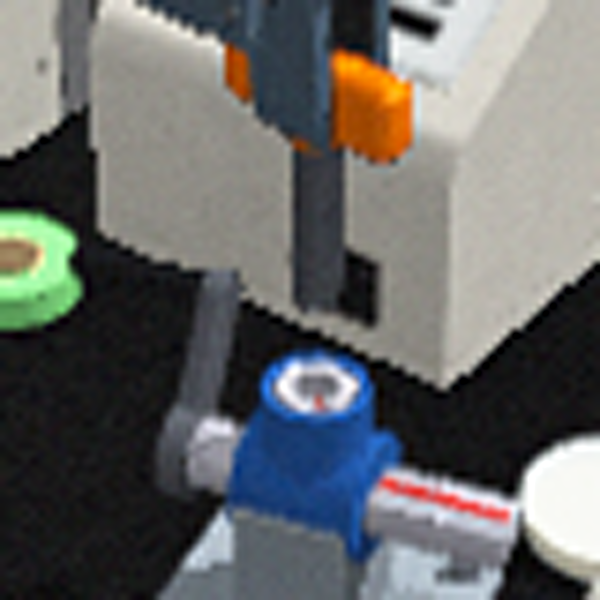

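Run:
```python
from h import *; from rig import arm
arm.move_to([*KEY,.16+DZ],R(KA))
arm.move_l([*KEY,.068+DZ],feed=.2)
f0=arm.current_force(); print(f0.round(1))
snap(arm,"scene","s19");crop("s19",120,220,150,250,"s19c")
for b in(.057,.05,.03,.012):
    arm.move_l([*KEY,b+DZ],feed=.08); f=arm.current_force()-f0; print(b,f.round(1))
    if abs(f[2])>10: break
print(arm.current_t())
```

```text
[ 0.9 -1.1 -1.5]
0.057 [-0.3  1.7 -0.2]
0.05 [-0.9  2.2  1. ]
0.03 [-0.5  1.4 -0.4]
0.012 [-0.7  1.  -0.4]
56.0083
```

View pics/s19c.png

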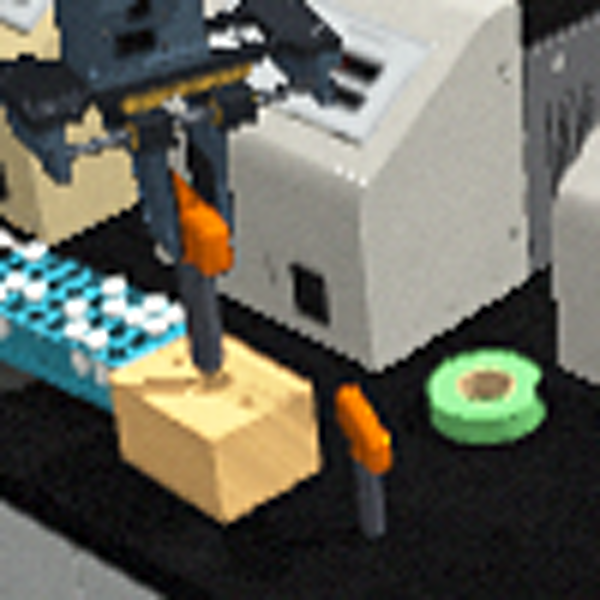

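```bash
python3 - <<'E'
from h import *; from rig import arm
arm.grip(.06)
arm.move_l([*KEY,.20],feed=.25)
arm.move_to([KEY[0],KEY[1]-.02,.26],R(KA)); snap(arm,"wrist","w20"); snap(arm,"scene","s20"); crop("s20",120,250,150,300,"s20c")
arm.move_to(st(0,0,.24,SO,SY),R(SY+90)); snap(arm,"wrist","w21"); print(arm.current_t())
crop("w21",130,260,180,320,"w21c"); crop("w20",60,260,120,380,"w20c")
E
python3 meas.py w21
```

```text
59.1333
218 edges mm [-15.2 -42.6] [ 15.6 -42.6] stripe [ 3.000e-02 -4.008e+01] offset -0.17
224 edges mm [-15.3 -49.3] [ 15.5 -49.3] stripe [ 4.000e-02 -4.662e+01] offset -0.07
230 edges mm [-15.4 -56. ] [ 15.6 -56.1] stripe [ -0.09 -53.23] offset -0.18
236 edges mm [-15.6 -62.9] [ 15.5 -62.9] stripe [ -0.12 -59.91] offset -0.1
242 edges mm [-15.5 -69.8] [ 15.6 -69.8] stripe [ -0.13 -66.66] offset -0.18
248 edges mm [-15.6 -76.7] [ 15.5 -76.7] stripe [ -0.14 -73.48] offset -0.08
254 edges mm [-15.6 -83.8] [ 15.5 -83.8] stripe [ -0.13 -80.37] offset -0.09
```

View pics/w20c.png

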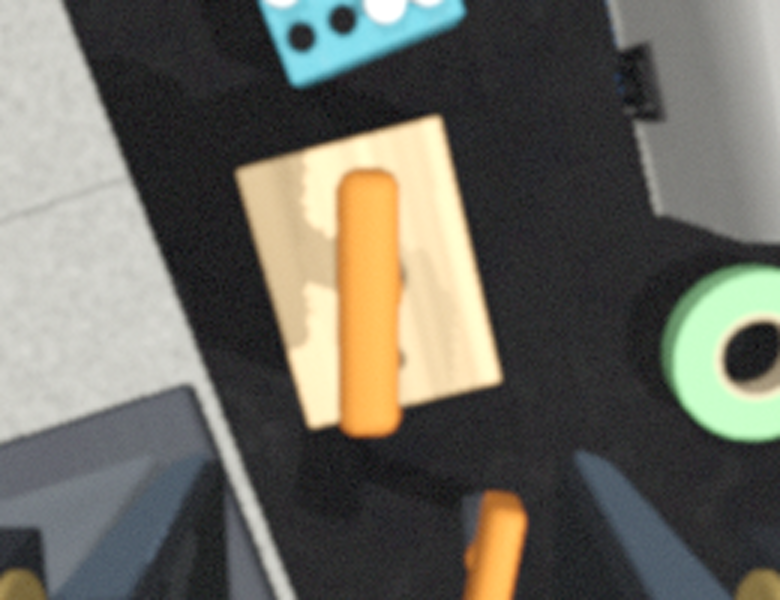

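View pics/w21c.png

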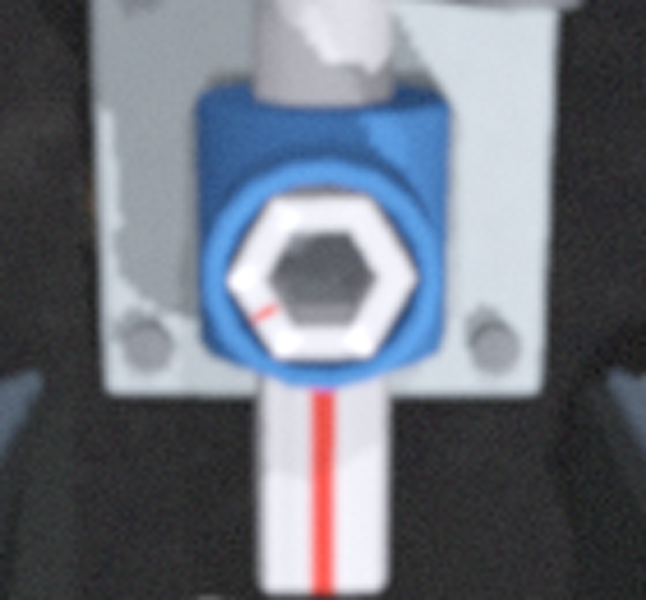

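View pics/s20c.png

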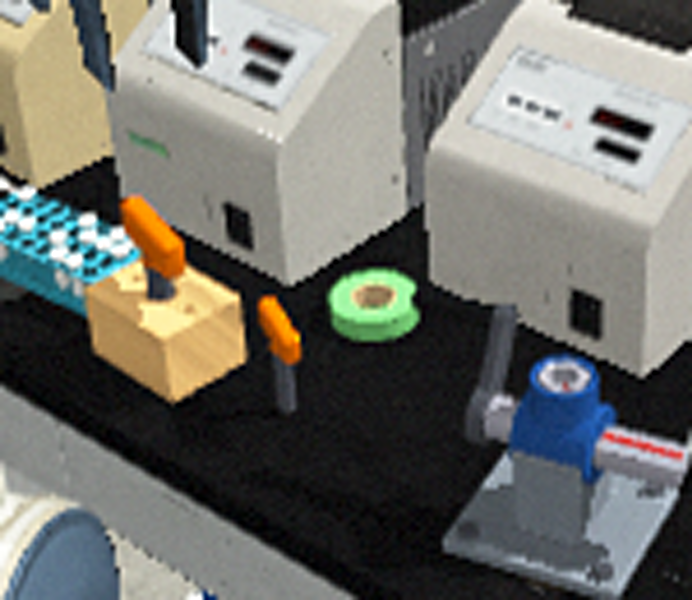

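Run:
```python
from h import *
K,T,im=load("w21"); c=lambda u,v:(180+(u+.5)/4.615-.5,130+(v+.5)/4.615-.5)
hx=[c(*p) for p in((290,236),(355,236),(374,279),(352,322),(290,322),(270,279))]
H=np.array([ray(K,T,p,.13) for p in hx]);m=H.mean(0);v=H-m
o=np.array([ray(K,T,c(*p),.13) for p in((277,197),(372,197),(418,279),(370,360),(275,360),(227,279))]);w=o-o.mean(0)
print(m,o.mean(0),(np.degrees(np.arctan2(v[:,1],v[:,0]))%60).round(1),(np.degrees(np.arctan2(w[:,1],w[:,0]))%60).round(1))
r=ray(K,T,c(264,314),.13)-o.mean(0);print(np.degrees(np.arctan2(r[1],r[0])))
```

```text
[ 0.50475063 -0.02571366  0.13      ] [ 0.50500504 -0.02569468  0.13      ] [20.3  8.3 15.1 19.1  9.1 14.6] [13.2 15.1 15.1 14.2 14.8 14.6]
-133.9837476601537
```

Run:
```python
from rig import arm
arm.sign_off()
```

```text
the job is handed in; nothing more can be done
```

I handed the job in at about 59 s. The flat faces up, the screw is at its stop, and the key stands back in its hole. No verdict was reported.

**What I did**
- I turned the crank until the flat faced up. The first move left it about 2.5° short, so I took a second grip to correct it.
- I took the larger key from the holder and seated it in the screw. I turned it 75°, let go, saw it standing upright, took a fresh grip and turned it to the stop.
- I stood the key back in its hole in the holder.

**What went wrong**
- I turned past the stop because the torque reading barely rose there. The key slipped round in the socket and wedged.
- The first pull to get it out, about 25 N, slid the fingers off the handle. Turning the key back to free it loosened the screw by about 22°.
- I turned clockwise again, back to the stop and about 20° beyond my first overrun. The key then came free with only its own weight on the wrist.

**Last checks**
- **Flat:** the red stripe is about 0.1 mm off the shaft's centre line, which is about 1°.
- **Screw:** the red mark is at a yaw of −134° to −135.5°, from about +14° at the start. That is about 149°, which agrees with the 2.6 rad stop.
- **Key:** it stands upright in its hole, and the holder is where it was.
- **Bystanders:** the tape roll and the rack look undisturbed in the last pictures. I made no late close check of the bottle or the beaker, but the arm did not work near them.
- **Robot:** it was standing clear of everything at hand-in.

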